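# Dose the parts tins at the pump canister

### The job

The plain tin under the degreaser pump's spout has had its dose. Slide the red tin and the white tin, in either order, one after the other into the lane behind it, so that each pushes the tins ahead of it on towards the stop; as each comes to stand under the spout, press the pump head right down and let it spring back up, and leave all three upright in single file with the last one under the spout. Keep the tins upright and down on the bench, do not work the pump unless the red or white tin is under the spout, do not knock the stand hard, and leave everything else where it lies.

Things in the scene. Friction and masses are not known exactly. Their poses are not given: they have to be found in the camera images.
- stand: Dosing stand screwed to the bench (z = 0): a lane between two aluminium rails, floor = the bench, pump canister beside it. Origin on the bench on the lane's centre line straight below the spout; x along the lane from mouth to stop, y to the canister's side, z up. Rails 16 mm high, 4 thick, inner faces at y = -48 and +48 mm from x = -85 to +238 mm, foot flanges out to y = -67 and +67.
- lane_mouth (a point): Middle of the lane's open mouth on the bench, at x = -140, y = 0 mm of the stand; from here two splayed lead-ins, 16 mm high, narrow from 66 mm either side of the centre line to 48 mm at x = -85.
- lane_stop (a point): Face of the wooden stop block (30 mm high) that closes the lane, at x = +222, y = 0 mm of the stand. Three touching tins fill the lane from the spout to the stop with 12 mm to spare.
- canister (a point): Foot of the fixed green canister's axis, at x = +28, y = +98 mm of the stand, on a 12 mm plywood pad (stand x -30 to +86, y +52 to +157). Canister 80 mm across, shoulder 134 mm and black collar 180 mm above the bench; a steel bracket, 137 mm high, stands behind it (away from the lane).
- pump_head (a joint): Sprung pump head of the canister: travel down in m, 0 = up at rest, 0.016 = fully down. Needs about 4.5 N to start and 12 N fully down; springs back by itself when let go.
- head_top (a point): Centre of the flat red top of the pump head, 44 mm across, 226 mm above the bench at rest, on the canister's axis (moves down with the head). Press here, straight down.
- spout_tip (a point): Lower end of the spout, straight above the lane's centre line, 128 mm above the bench at rest (112 mm with the head down); the red spout arm, 13 mm thick, leaves the head just below its top and droops over the lane, moving with the head.
- tin_plain: Open round steel tin, bare metal, already dosed, 84 mm across outside, 80 mm inside, 38 mm high, wall 2 mm, floor 3 mm; a few hub cones and cups up to 17 mm high are fixed on its floor. 110 to 230 g; slides easily, but tips if pushed fast by its rim. Origin at the centre of its underside, z up; stands loose on the bench. At the start it stands in the lane under the spout.
- tin_red: Open round steel tin, with a red band, 84 mm across outside, 80 mm inside, 38 mm high, wall 2 mm, floor 3 mm; a few hub cones and cups up to 17 mm high are fixed on its floor. 110 to 230 g; slides easily, but tips if pushed fast by its rim. Origin at the centre of its underside, z up; stands loose on the bench.
- tin_white: Open round steel tin, with a white band, 84 mm across outside, 80 mm inside, 38 mm high, wall 2 mm, floor 3 mm; a few hub cones and cups up to 17 mm high are fixed on its floor. 110 to 230 g; slides easily, but tips if pushed fast by its rim. Origin at the centre of its underside, z up; stands loose on the bench.
- gauge_head: Bystander: aluminium floor pump gauge head with a black-rimmed dial, loose, 300 g; all within 46 mm of its origin (centre of its underside), 60 mm high. Stands among the tins.
- freewheel: Bystander: steel bicycle freewheel lying flat, loose, 240 g, 80 mm across its teeth, 27 mm high; origin at the centre of its underside. Lies among the tins.
- saucer: Bystander: white ceramic saucer, loose, 140 mm across, 20 mm high; origin at the centre of its underside.
- cone_spanner: Bystander: flat steel cone spanner lying flat, loose, 194 mm long (along its x), 34 mm wide, 4 mm thick; origin at the middle of its underside.
- parts_case: Bystander: shut black plastic parts case with a spring clip latch, loose, 95 (x) by 150 (y) by 44 mm high; origin at the centre of its underside.
- oil_bottle: Bystander: black oil bottle with a red cap, loose, 54 mm across, 135 mm high; origin at the centre of its underside.
- pedal: Bystander: black bicycle pedal lying flat, loose, about 120 (x) by 84 (y) by 24 mm high; origin on its underside, all within 75 mm of it.
Mind the look-alikes: they are no part of the job. Leave any green or turquoise look-alike of the tin_red alone.

How it is judged:
By the outcome, as a careful person would: the job done as asked, in the order asked, and still so for the second after the job is handed in, with the robot touching nothing.
It also fails if it takes over 70 s, if anything falls off the work surface, if the arm or the gripper's body presses on something with over 40 N, if the wrist force passes 120 N, or if a joint passes its speed limit or range.

### The arm

A 6-joint arm with a two-finger parallel gripper is mounted at the origin on the work surface. World frame = base frame: x ahead of the robot, y to its left, z up, the work surface at z = 0. Lengths are in m, angles in rad, forces in N, time in s.
With the tool pointing down it reaches from about 0.35 to 0.725 m from the base axis. Payload 6 kg.
Tool frame: the origin (TCP) lies midway between the tips of the shut fingers; the grasp point (between the pads) lies robot.hold_point_z behind it (robot.hold_point_z is the distance from the TCP to the grasp point, in m); z points along the fingers, y is the line along which they close (so a half turn about z gives the same grasp; the last joint's range is limited). The gripper opens to 85 mm and grips with 20 to 120 N. Pads are 22 mm wide; open, the fingers measure 114 mm over their backs; the gripper's body (76 mm by 85 mm) begins 54 mm behind the grasp point. The pads swing forward as they close: fully open they stand 13 mm farther back than shut.
Start: joints at [-0.876, 0.04, 0.085, 0, -1.615, -0.334], TCP at [0.212, -0.561, 0.231] pointing down, gripper open.
Joint ranges: [-2.56, 2.56], [-1.29, 2.01], [-1.08, 1.49], [-3.29, 1.98], [-2.81, -0.18], [-2.99, 2.99]. Speed limits (rad/s): [2.57, 2.57, 3.01, 3.14, 3.14, 3.14].

### API

Orientations are given as a unit quaternion [x, y, z, w].
In Python, from plant import robot gives the robot as it stands. The module is installed in compiled form; this text tells all that it offers.
- The arm moves only by the tool send_rows, never from a script. Its argument "commands" is a list of rows, each an object of numbers: "x", "y", "z": the shift along the tool's x, y, z in mm; "turn": the turn about the tool's z in rad; "gripper": the closure, from -1 (fully open) to 1 (shut). A call has 1 to 12 rows; each row is the pose to reach, as a shift and turn from the pose commanded when the call began, along the tool's axes at that moment; what a row does not reach only later rows make up. A row lasts 1/10 s, in which the tool goes at most 50 mm and 8.59 degrees, less where a joint would pass 70% of its speed; a pose out of reach is approached as far as the arm can. A call with a gripper value outside its range is refused whole. The fingers move at their own pace and stop on an object; "grip_force" is the grip in N (left out, the last holds). Time passes only in rows, so rows that repeat a pose let the fingers close. It gives the time, the measured TCP pose, the force, the opening and the grip force at its end, in the units of the state.
- robot.get_obs(): the state, without advancing time (a new reading comes with each control period).
- robot.capture(name): name is "scene" or "top" or "wrist"; returns the picture (400x640x3 uint8, red, green, blue); there is no depth.
- robot.camera_info(name): a dict with "intrinsics" (3x3 intrinsics, pixels), "dist_coeffs" ([k1, k2, p1, p2, k3] as OpenCV has them; the pictures are not rectified), "eye" and "attitude" of the camera in the world. Camera axes: x right, y down, z forward; pixel columns grow to the right and rows downward; lengths in m; the calibration is good to about 2 mm. A picture is of the moment at which its call begins: read the wrist's pose just before it. camera_info takes no time and is no camera call; for the wrist camera it gives the pose at the moment of the call.
- robot.hand_in(): hands the job in; it is judged then, once.
Trained networks look in the newest picture that a camera, given by its name, has taken for a name from the list of things; names that differ only in an ending like _2 or _b are one class to them, and where a whole thing is asked for, a point or a joint stands for the part that bears it (a point fixed in the world has none). Each returns a list of dicts, best first, with "p" (0 to 1); they miss things now and then, are a little off and sometimes report something else, mostly with a low value. They report only what shows in the picture. A call takes as long as a camera call. They do not tell look-alikes from the thing itself.
- robot.recognise(camera, label): "uv" ([column, row] in pixels, amid what is visible of it).
- robot.outline_of(camera, label): "mask" (400x640 bool, what is visible of it) and "uv" ([column, row] in pixels, amid what is visible of it).
The state is a dict: "time_s": time; "qpos": joint angles; "qvel": joint speeds; "joint_efforts": joint torques, N m; "eef_pos": TCP position; "orientation": TCP orientation; "force": force on the tool from outside, world axes, zero at the start; "wrist_torque": the same for the moment, N m; "finger_gap": opening from 0.0 (shut) to 1.0 (fully open); "gripper_force": force on a finger pad.
Only numpy, scipy, OpenCV 4.12 (cv2) and the standard library are available. Lean on these libraries where they do the work, as an engineer would, in place of code of your own. Each camera call takes 0.05 s, during which the arm holds its last target. There are 200 camera calls.

## Working session

There is one attempt and no reset: what is moved stays moved. The work goes in short steps, Python scripts to look and compute and a tool call to move; the robot and the scene stay as the last step left them, time stands still between calls to the robot, and variables do not carry over. Pictures are saved under pics/ and viewed, at most 10 in all, crops included, and the job is handed in when it is done.

Besides the shell and the picture viewer there is one more tool, called after ">>>" in YAML: its name, and indented under it one key for each argument. send_rows: Moves the arm, as the interface text tells. Its arguments: {"type":"object","properties":{"commands":{"type":"array","items":{"type":"object","properties":{"x":{"type":"number"},"y":{"type":"number"},"z":{"type":"number"},"turn":{"type":"number"},"gripper":{"type":"number"}}}},"grip_force":{"type":"number"}},"required":["commands"]}

```bash
mkdir -p pics; cat > h.py <<'E'
import numpy as np, cv2
from plant import robot
from scipy.spatial.transform import Rotation as R
def att(a):
    a=np.array(a,float)
    return a if a.shape==(3,3) else R.from_quat(a).as_matrix()
def ray(cam,uv,z):
    i=robot.camera_info(cam)
    p=cv2.undistortPoints(np.array([[uv]],float),np.array(i['intrinsics']),np.array(i['dist_coeffs']))[0,0]
    d=att(i['attitude'])@np.array([p[0],p[1],1]); e=np.array(i['eye'])
    return e+d*(z-e[2])/d[2]
def proj(cam,P):
    i=robot.camera_info(cam); Rm=att(i['attitude'])
    q=(np.atleast_2d(P)-np.array(i['eye']))@Rm
    return cv2.projectPoints(q,np.zeros(3),np.zeros(3),np.array(i['intrinsics']),np.array(i['dist_coeffs']))[0][:,0]
E
python3 - <<'E'
from h import *
o=robot.get_obs(); print(o['eef_pos'],o['orientation'],o['force'],robot.hold_point_z)
print(robot.camera_info('top')); print(robot.camera_info('scene')['eye'])
ims={}
for c in ['top','scene']:
    im=robot.capture(c); ims[c]=im; cv2.imwrite(f'pics/{c}0.png',im[:,:,::-1])
for l in ['tin_plain','stand','canister','head_top','spout_tip','gauge_head','freewheel','saucer','cone_spanner','parts_case','oil_bottle','pedal']:
    try: print(l,[(np.round(d['uv']),round(d['p'],2),ray('top',d['uv'],0.03).round(3)) for d in robot.recognise('top',l)[:4]])
    except Exception as e: print(l,e)
E
```

```text
[ 0.2117862  -0.56102845  0.2302671 ] [-1.79428141e-01  9.83770678e-01  8.69658560e-04 -1.99145236e-04] [-0.15794683 -0.19067605 -0.40319743] 0.0187
{'intrinsics': array([[445.42296601,   0.        , 315.50054844],
       [  0.        , 445.42296601, 200.33672692],
       [  0.        ,   0.        ,   1.        ]]), 'dist_coeffs': array([-0.04181275,  0.        ,  0.        ,  0.        ,  0.        ]), 'eye': array([0.46904195, 0.02180882, 1.43400765]), 'attitude': array([ 0.71311998, -0.69984652,  0.03287124, -0.02437681])}
[1.25554855 0.73065039 0.80988959]
tin_plain [(array([355., 206.]), 0.62, array([ 0.566, -0.12 ,  0.03 ]))]
stand [(array([371., 188.]), 0.73, array([ 0.626, -0.17 ,  0.03 ])), (array([455., 239.]), 0.53, array([ 0.469, -0.437,  0.03 ])), (array([435., 292.]), 0.41, array([ 0.301, -0.374,  0.03 ]))]
canister [(array([376., 189.]), 0.6, array([ 0.622, -0.185,  0.03 ]))]
head_top [(array([369., 175.]), 0.78, array([ 0.666, -0.162,  0.03 ]))]
spout_tip [(array([374., 190.]), 0.7, array([ 0.619, -0.179,  0.03 ])), (array([372., 171.]), 0.54, array([ 0.68 , -0.171,  0.03 ]))]
gauge_head [(array([237., 248.]), 0.78, array([0.429, 0.25 , 0.03 ]))]
freewheel [(array([249., 175.]), 0.95, array([0.659, 0.218, 0.03 ]))]
saucer [(array([321., 269.]), 0.64, array([ 0.369, -0.015,  0.03 ])), (array([374., 188.]), 0.56, array([ 0.625, -0.178,  0.03 ]))]
cone_spanner [(array([430., 289.]), 0.92, array([ 0.31 , -0.359,  0.03 ]))]
parts_case [(array([280., 142.]), 0.84, array([0.768, 0.124, 0.03 ])), (array([371., 174.]), 0.66, array([ 0.672, -0.168,  0.03 ])), (array([237., 249.]), 0.4, array([0.426, 0.249, 0.03 ]))]
oil_bottle [(array([182., 226.]), 0.72, array([0.495, 0.425, 0.03 ])), (array([452., 240.]), 0.58, array([ 0.466, -0.43 ,  0.03 ]))]
pedal [(array([194., 177.]), 0.67, array([0.65 , 0.393, 0.03 ]))]
```

View pics/top0.png

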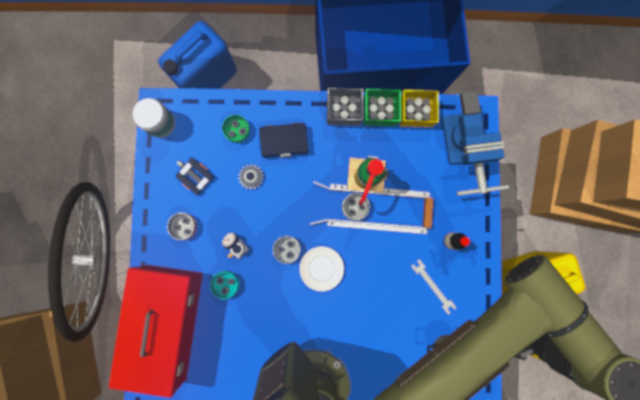

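View pics/scene0.png

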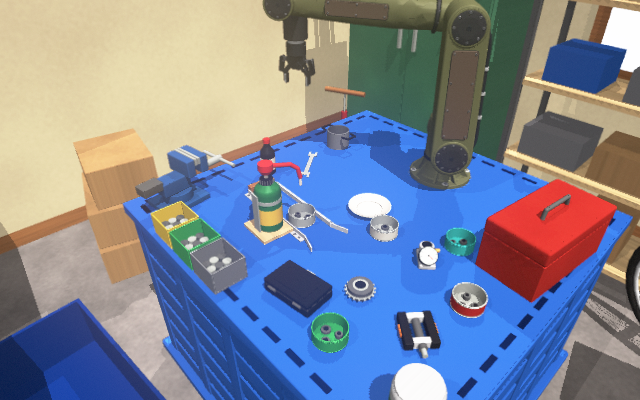

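Top view: red-banded tin at (181,226) (scene view (468,300)), white-banded at (287,249), plain tin at (355,206) under the spout. The lane runs to image right (world −y) with the wooden stop at (429,212). Green tin at (236,128) and turquoise at (225,285) are look-alikes.

```bash
python3 - <<'E'
from h import *
im=cv2.imread('pics/top0.png')
def ortho(z,x0,x1,y0,y1,s=1000):
    xs=np.arange(x1,x0,-1/s); ys=np.arange(y1,y0,-1/s)
    Y,X=np.meshgrid(ys,xs); P=np.stack([X,Y,np.full_like(X,z)],-1).reshape(-1,3)
    m=proj('top',P).reshape(X.shape+(2,)).astype(np.float32)
    return cv2.remap(im,m[...,0],m[...,1],cv2.INTER_CUBIC)
a=ortho(.016,.48,.74,-.30,.10,2000)
for k in range(0,800,100): cv2.putText(a,f'{.10-k/2000:.2f}',(k,10),0,.35,(255,255,255),1); cv2.line(a,(k,0),(k,4),(255,255,255),1)
for k in range(0,520,40): cv2.putText(a,f'{.74-k/2000:.2f}',(0,k+4),0,.35,(255,255,255),1)
cv2.imwrite('pics/o16.png',a)
i=robot.camera_info('wrist'); o=robot.get_obs(); Rm=R.from_quat(o['orientation']).as_matrix()
print('cam in tool',Rm.T@(np.array(i['eye'])-np.array(o['eef_pos'])), 'tool axes',Rm.round(3))
robot.capture('top')
for l in ['tin_red','head_top','spout_tip','gauge_head','freewheel','saucer']:
  for d in robot.outline_of('top',l)[:6]:
    m=d['mask'].astype(np.uint8); c=max(cv2.findContours(m,0,1)[0],key=cv2.contourArea)
    print(l,round(d['p'],2),np.round(d['uv']),m.sum(), end=' ')
    z={'tin_red':.038,'head_top':.226,'spout_tip':.2,'gauge_head':.05,'freewheel':.027,'saucer':.02}[l]
    P=np.array([ray('top',p[0],z)[:2] for p in c]); (cx,cy),r=cv2.minEnclosingCircle((P*1000).astype(np.float32)); print(round(cx),round(cy),round(r), 'mean',(P.mean(0)*1000).round())
# rails: bright low-saturation pixels per column
E
```

```text
cam in tool [ 7.75006603e-02 -1.36064652e-04 -1.42281100e-01] tool axes [[-0.936 -0.353 -0.   ]
 [-0.353  0.936  0.   ]
 [-0.     0.    -1.   ]]
tin_red 0.81 [235. 130.] 628 808 267 47 mean [809. 266.]
tin_red 0.79 [223. 284.] 611 315 285 43 mean [315. 284.]
tin_red 0.7 [184. 226.] 607 496 426 45 mean [494. 426.]
head_top 0.92 [370. 174.] 395 622 -135 67 mean [ 624. -140.]
spout_tip 0.9 [373. 171.] 345 625 -139 68 mean [ 628. -144.]
spout_tip 0.59 [194. 174.] 857 635 352 57 mean [635. 353.]
gauge_head 0.95 [236. 248.] 425 438 253 42 mean [434. 257.]
gauge_head 0.31 [375. 187.] 2544 569 -191 173 mean [ 576. -199.]
freewheel 0.73 [249. 176.] 421 655 212 37 mean [654. 212.]
saucer 0.9 [319. 267.] 1593 369 -17 72 mean [369. -16.]
```

View pics/o16.png

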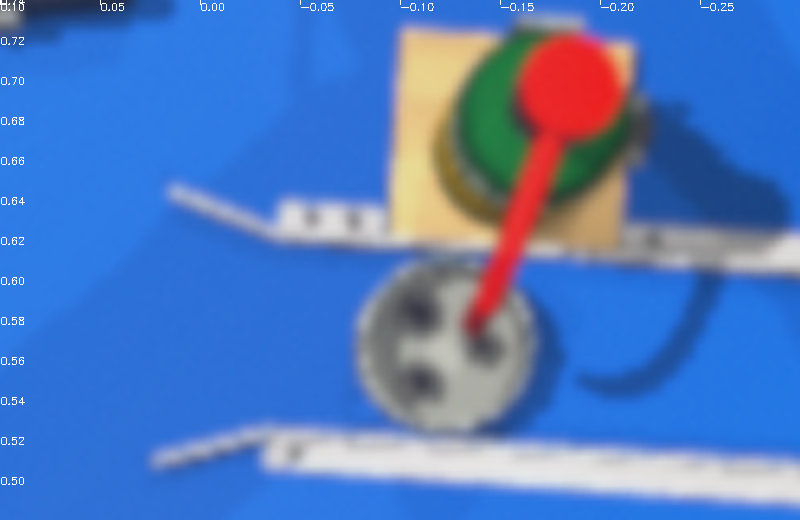

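Ortho view: the kinks are at (272,238) and (265,428) px, the rails slope about 0.058, and the head is at (570,88). That gives the spout origin at about (0.568, −0.1195), lane direction (−0.058, −0.998) and head at about (0.664, −0.153), all consistent with the given sizes. Next I go over the white tin.

>>> send_rows:
  commands:
    - {"x": -225,"y": 290,"z": 0,"turn": 0.2,"gripper": -0.2}
    - {"x": -225,"y": 290,"z": 0,"turn": 0.2,"gripper": -0.2}
    - {"x": -225,"y": 290,"z": 0,"turn": 0.2,"gripper": -0.2}
    - {"x": -225,"y": 290,"z": 0,"turn": 0.3,"gripper": -0.2}
    - {"x": -225,"y": 290,"z": 0,"turn": 0.4,"gripper": -0.2}
    - {"x": -449,"y": 573,"z": 0,"turn": 0.419,"gripper": -0.2}
    - {"x": -449,"y": 573,"z": 0,"turn": 0.419,"gripper": -0.2}
    - {"x": -449,"y": 573,"z": 0,"turn": 0.419,"gripper": -0.2}
    - {"x": -449,"y": 573,"z": 0,"turn": 0.419,"gripper": -0.2}
    - {"x": -449,"y": 573,"z": 0,"turn": 0.419,"gripper": -0.2}
    - {"x": -449,"y": 573,"z": 0,"turn": 0.419,"gripper": -0.2}
    - {"x": -449,"y": 573,"z": 0,"turn": 0.419,"gripper": -0.2}

```text
time_s: 2.25
eef_pos: [0.3903, 0.011, 0.232]
orientation: [0.029, 1.0, 0.001, 0.001]
force: [1.7, -1.1, 0.4]
finger_gap: 0.601
gripper_force: 0.0
```

>>> send_rows:
  commands:
    - {"z": 0}
    - {"z": 0}
    - {"z": 0}
    - {"z": 0}

```text
invalid input at $.commands[0]: expected keys x, y, z, turn, gripper
```

```bash
cat >> h.py <<'E'
def tin(cam,label='tin_red',near=None):
    "centres of tin rims: RANSAC-free circle fit on outline hull at z=.038"
    out=[]
    for d in robot.outline_of(cam,label)[:8]:
        c=max(cv2.findContours(d['mask'].astype(np.uint8),0,1)[0],key=cv2.contourArea)
        P=np.array([ray(cam,p[0],.038)[:2] for p in c])*1000
        (cx,cy),(w,h),a=cv2.fitEllipse(P.astype(np.float32)) if len(P)>5 else ((0,0),(0,0),0)
        out.append((round(d['p'],2),np.round([cx,cy,w,h],1)))
    return out
S0=np.array([.568,-.1195]); XD=np.array([-.058,-.9983]); YD=np.array([.9983,-.058])
def stand(p): p=np.array(p[:2])-S0; return np.array([p@XD,p@YD])
E
python3 - <<'E'
from h import *
o=robot.get_obs(); print(o['time_s'],o['eef_pos'],R.from_quat(o['orientation']).as_matrix().round(3),o['finger_gap'])
im=robot.capture('wrist'); cv2.imwrite('pics/w1.png',im[:,:,::-1])
for l in ['tin_white','tin_red','tin_plain']: print(l,tin('wrist',l))
robot.capture('top')
for l in ['tin_white']: print(l,tin('top',l))
E
```

```text
2.25 [0.3903156  0.01097493 0.23199188] [[-0.998  0.057  0.002]
 [ 0.057  0.998  0.001]
 [-0.002  0.001 -1.   ]] 0.6008839052565068
tin_white [(0.62, array([420.9,  94.2,  82.7,  91.6]))]
tin_red [(0.93, array([310.8, 274.4,  84. , 107.3])), (0.68, array([479.2, 378.1,  50.8, 102.1]))]
tin_plain [(0.63, array([ 524.8, -134.7,   16.8,   61.5]))]
tin_white [(0.35, array([ 658.7, -167.9,   47.5,  156.7]))]
```

View pics/w1.png

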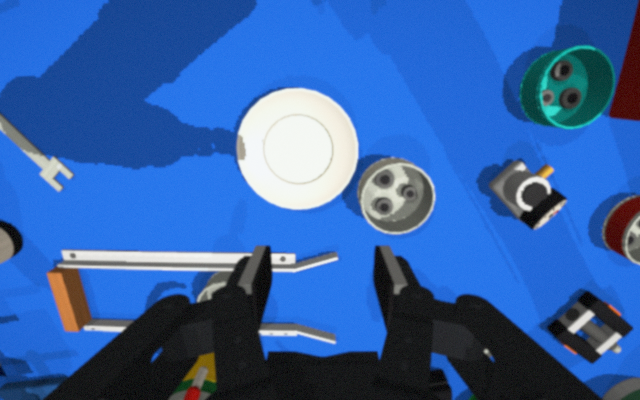

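Wrist view: white-banded tin at (397,195), saucer to its left at (298,148), gauge head at (530,190). I'll refine the tin fit with a model that includes the wall, using bounding boxes.

```bash
cat >> h.py <<'E'
from scipy.optimize import least_squares
T=np.linspace(0,2*np.pi,48)
def bb(p): return np.r_[p.min(0),p.max(0)]
def tinfit(cam,label):
    out=[]
    for d in robot.outline_of(cam,label)[:8]:
        v,u=np.nonzero(d['mask']); m=np.array([u.min()-.5,v.min()-.5,u.max()+.5,v.max()+.5])
        def f(c):
            P=np.array([[c[0]+.042*np.cos(t),c[1]+.042*np.sin(t),z] for t in T for z in (0,.038)])
            return bb(proj(cam,P))-m
        s=least_squares(f,ray(cam,d['uv'],.03)[:2],diff_step=1e-3)
        out.append((round(d['p'],2),(s.x*1000).round(1),'stand',(stand(s.x)*1000).round(1),'res',s.fun.round(1)))
    return out
E
python3 - <<'E'
from h import *
robot.capture('wrist')
for l in ['tin_white','tin_red']:
  for r in tinfit('wrist',l): print(l,*r)
robot.capture('top')
for l in ['tin_red','tin_plain']:
  for r in tinfit('top',l): print(l,*r)
print(ray('top',(287,249),.03))
E
```

```text
tin_white 0.72 [425.2  94.2] stand [-205.  -154.9] res [ 0.2  0.2 -0.2 -0.3]
tin_white 0.71 [ 464.5 -410.6] stand [296.6 -86.4] res [-29.7 -11.4  29.   15.2]
tin_red 0.6 [313.1 286.1] stand [-390.1 -278. ] res [-0.2  0.2  0.2 -0.2]
tin_red 0.59 [491.1 390.2] stand [-504.4 -106.4] res [-24.6   0.3  24.7   2.2]
tin_red 0.93 [492.2 430.4] stand [-544.5 -107.6] res [-0.4 -0.4  0.4  0.4]
tin_red 0.9 [317.1 287.9] stand [-392.1 -274.1] res [ 0.  -0.1 -0.   0.1]
tin_red 0.7 [811.3 267.8] stand [-400.8  220.5] res [ 0.  -0.2 -0.   0.2]
tin_plain 0.9 [ 566.3 -121.5] stand [ 2.1 -1.6] res [ 0.3  1.5 -0.2 -1.5]
[0.42842009 0.0924996  0.03      ]
```

>>> send_rows:
  commands:
    - {"x": -30,"y": 126,"z": 80,"turn": 0,"gripper": 0.4}
    - {"x": -30,"y": 126,"z": 80,"turn": 0,"gripper": 0.4}
    - {"x": -30,"y": 126,"z": 120,"turn": 0,"gripper": 0.4}
    - {"x": -30,"y": 126,"z": 140,"turn": 0,"gripper": 0.4}
    - {"x": -30,"y": 126,"z": 140,"turn": 0,"gripper": 0.4}
    - {"x": -30,"y": 126,"z": 140,"turn": 0,"gripper": 0.4}
    - {"x": -30,"y": 126,"z": 140,"turn": 0,"gripper": 0.4}

```text
time_s: 3.55
eef_pos: [0.4288, 0.1326, 0.094]
orientation: [0.029, 1.0, 0.001, 0.002]
force: [-0.0, -0.2, 0.2]
finger_gap: 0.3
gripper_force: 0.0
```

```bash
python3 - <<'E'
from h import *
o=robot.get_obs(); print(o['time_s'],o['eef_pos'],R.from_quat(o['orientation']).as_matrix().round(3)[:2].tolist(),o['finger_gap'])
im=robot.capture('wrist'); cv2.imwrite('pics/w2.png',im[:,:,::-1])
for r in tinfit('wrist','tin_white'): print(*r)
E
```

```text
3.55 [0.42875172 0.13258994 0.09397748] [[-0.998, 0.059, 0.004], [0.059, 0.998, 0.002]] 0.3002806246533483
0.8 [425.7  96. ] stand [-206.9 -154.5] res [ 0.5  0.4 -0.5 -0.5]
```

View pics/w2.png

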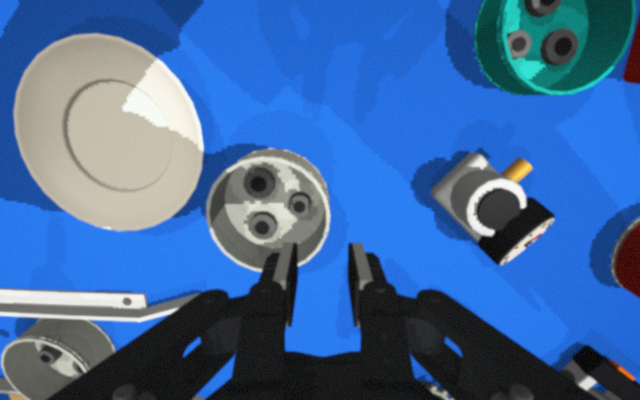

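Wrist view: white tin at (268,210) px, and the fingers straddle the line of its rear (+y) wall. Now descend and pinch.

>>> send_rows:
  commands:
    - {"x": 0,"y": 3.5,"z": 30,"turn": 0,"gripper": 0.4}
    - {"x": 0,"y": 3.5,"z": 55,"turn": 0,"gripper": 0.4}
    - {"x": 0,"y": 3.5,"z": 70,"turn": 0,"gripper": 0.4}
    - {"x": 0,"y": 3.5,"z": 70,"turn": 0,"gripper": 0.4}
    - {"x": 0,"y": 3.5,"z": 70,"turn": 0,"gripper": 1}
    - {"x": 0,"y": 3.5,"z": 70,"turn": 0,"gripper": 1}
    - {"x": 0,"y": 3.5,"z": 70,"turn": 0,"gripper": 1}
    - {"x": 0,"y": 3.5,"z": 70,"turn": 0,"gripper": 1}
    - {"x": 0,"y": 3.5,"z": 70,"turn": 0,"gripper": 1}
  grip_force: 25

```text
time_s: 4.55
eef_pos: [0.4288, 0.1367, 0.0233]
orientation: [0.029, 1.0, 0.001, 0.001]
force: [-1.4, -0.7, 6.3]
finger_gap: 0.034
gripper_force: 23.8
```

>>> send_rows:
  commands:
    - {"x": -5,"y": 0,"z": -0.3,"turn": 0,"gripper": 1}
    - {"x": -15,"y": 0,"z": -0.3,"turn": 0,"gripper": 1}
    - {"x": -30,"y": 0,"z": -0.3,"turn": 0,"gripper": 1}
    - {"x": -45,"y": 0,"z": -0.3,"turn": 0,"gripper": 1}
    - {"x": -60,"y": 0,"z": -0.3,"turn": 0,"gripper": 1}
    - {"x": -75,"y": 0,"z": -0.3,"turn": 0,"gripper": 1}
    - {"x": -90,"y": 0,"z": -0.3,"turn": 0,"gripper": 1}
    - {"x": -105,"y": 0,"z": -0.3,"turn": 0,"gripper": 1}
    - {"x": -120,"y": 0,"z": -0.3,"turn": 0,"gripper": 1}
    - {"x": -135,"y": 0,"z": -0.3,"turn": 0,"gripper": 1}
    - {"x": -148,"y": 0,"z": -0.3,"turn": 0,"gripper": 1}
    - {"x": -154,"y": 0,"z": -0.3,"turn": 0,"gripper": 1}

```text
time_s: 5.75
eef_pos: [0.5825, 0.1273, 0.0233]
orientation: [0.029, 1.0, -0.0, 0.0]
force: [-5.3, -1.0, 9.0]
finger_gap: 0.032
gripper_force: 24.5
```

```bash
python3 - <<'E'
from h import *
o=robot.get_obs(); print(o['time_s'],o['eef_pos'],stand(o['eef_pos']),o['force'],o['finger_gap'])
robot.capture('wrist'); robot.capture('top')
for c in ['wrist','top']:
  for l in ['tin_white','tin_plain']:
    for r in tinfit(c,l): print(c,l,*r)
E
```

```text
5.75 [0.58248935 0.12725804 0.0232836 ] [-2.47178933e-01  1.52751961e-04] [-5.32833155 -1.01524112  8.98870398] 0.03163454978568263
wrist tin_white 0.58 [578.8  86.8] stand [-206.6   -1.2] res [ 0.5 -0.9 -0.5  1. ]
top tin_white 0.8 [580.  80.] stand [-199.9    0.4] res [-0.9 -0.1  0.9  0.1]
top tin_white 0.6 [ 646.2 -170.4] stand [46.2 81. ] res [-1.4  8.7  1.3 -8.8]
top tin_plain 0.82 [ 566.3 -121.5] stand [ 2.1 -1.6] res [ 0.3  0.5 -0.2 -0.5]
top tin_plain 0.35 [436.5 253.7] stand [-364.9 -152.9] res [-2.7 -0.5  2.8  0.5]
```

>>> send_rows:
  commands:
    - {"x": 0,"y": -5,"z": -0.5,"turn": 0,"gripper": 1}
    - {"x": 0,"y": -20,"z": -0.5,"turn": 0,"gripper": 1}
    - {"x": 0,"y": -35,"z": -0.5,"turn": 0,"gripper": 1}
    - {"x": 0,"y": -50,"z": -0.5,"turn": 0,"gripper": 1}
    - {"x": 0,"y": -65,"z": -0.5,"turn": 0,"gripper": 1}
    - {"x": 0,"y": -80,"z": -0.5,"turn": 0,"gripper": 1}
    - {"x": 0,"y": -95,"z": -0.5,"turn": 0,"gripper": 1}
    - {"x": 0,"y": -110,"z": -0.5,"turn": 0,"gripper": 1}
    - {"x": 0,"y": -120,"z": -0.5,"turn": 0,"gripper": 1}
    - {"x": 0,"y": -130,"z": -0.5,"turn": 0,"gripper": 1}
    - {"x": 0,"y": -140,"z": -0.5,"turn": 0,"gripper": 1}
    - {"x": 0,"y": -145,"z": -0.5,"turn": 0,"gripper": 1}

```text
time_s: 7.25
eef_pos: [0.5739, -0.0169, 0.0233]
orientation: [0.029, 1.0, 0.001, 0.001]
force: [-0.2, 5.5, 6.4]
finger_gap: 0.033
gripper_force: 24.8
```

```bash
python3 - <<'E'
from h import *
o=robot.get_obs(); print(o['time_s'],o['eef_pos'],stand(o['eef_pos']),o['force'],o['finger_gap'])
robot.capture('wrist'); im=robot.capture('scene'); cv2.imwrite('pics/s2.png',cv2.resize(im[100:300,180:480,::-1],None,fx=2.5,fy=2.5))
robot.capture('top')
for c in ['wrist','top']:
  for l in ['tin_white','tin_plain']:
    for r in tinfit(c,l): print(c,l,*r)
E
```

```text
7.25 [ 0.57388578 -0.01690681  0.0233257 ] [-1.0276016e-01 -7.4633607e-05] [-0.20731189  5.45479546  6.4402965 ] 0.033044378381065984
wrist tin_white 0.74 [569.7 -57.3] stand [-62.2  -1.9] res [ 0.5 -0.9 -0.5  1. ]
wrist tin_plain 0.83 [ 564.5 -140.3] stand [21.  -2.3] res [-14.2   2.   15.3   1.4]
top tin_white 0.63 [555.6 -67.3] stand [-51.4 -15.4] res [-3.6 -4.5  3.5  4.5]
top tin_plain 0.72 [ 565.1 -140.7] stand [21.3 -1.7] res [ 0.2 -0.  -0.2  0. ]
top tin_plain 0.44 [ 606.6 -201. ] stand [79.1 43.3] res [ 38.9  24.3 -38.1 -24.5]
```

View pics/s2.png

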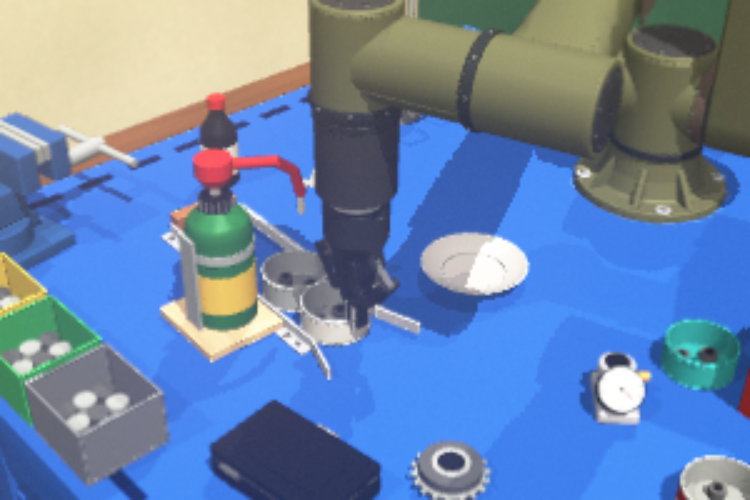

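Scene view: the white tin has entered the lane and touches the plain tin, both upright, and the wrist is near the spout. For the rest of the way I push from behind with half-open fingers, which keeps the wrist clear of the spout.

>>> send_rows:
  commands:
    - {"x": 0,"y": 0,"z": 0,"turn": 0,"gripper": 0}
    - {"x": 0,"y": 0,"z": 0,"turn": 0,"gripper": 0}
    - {"x": 0,"y": 0,"z": 0,"turn": 0,"gripper": 0}
    - {"x": 0,"y": 0,"z": 0,"turn": 0,"gripper": 0}
    - {"x": 0,"y": 0,"z": -25,"turn": 0,"gripper": 0}
    - {"x": 0,"y": 0,"z": -45,"turn": 0,"gripper": 0}
    - {"x": 0,"y": 25,"z": -45,"turn": 0,"gripper": 0}
    - {"x": 0,"y": 46,"z": -45,"turn": 0,"gripper": 0}
    - {"x": 0,"y": 46,"z": -45,"turn": 0,"gripper": 0}
    - {"x": 0,"y": 46,"z": -15,"turn": 0,"gripper": 0}
    - {"x": 0,"y": 46,"z": 9,"turn": 0,"gripper": 0}
    - {"x": 0,"y": 46,"z": 9,"turn": 0,"gripper": 0}

```text
time_s: 8.8
eef_pos: [0.5728, 0.0274, 0.0088]
orientation: [0.029, 1.0, -0.001, -0.004]
force: [0.5, -0.4, -0.7]
finger_gap: 0.503
gripper_force: 0.0
```

>>> send_rows:
  commands:
    - {"x": 0,"y": -8,"z": 0,"turn": 0,"gripper": 0}
    - {"x": 0,"y": -16,"z": 0,"turn": 0,"gripper": 0}
    - {"x": 0,"y": -24,"z": 0,"turn": 0,"gripper": 0}
    - {"x": 0,"y": -32,"z": 0,"turn": 0,"gripper": 0}
    - {"x": 0,"y": -40,"z": 0,"turn": 0,"gripper": 0}
    - {"x": 0,"y": -46,"z": 0,"turn": 0,"gripper": 0}
    - {"x": 0,"y": -52,"z": 0,"turn": 0,"gripper": 0}
    - {"x": 0,"y": -56,"z": 0,"turn": 0,"gripper": 0}
    - {"x": 0,"y": -60,"z": 0,"turn": 0,"gripper": 0}
    - {"x": 0,"y": -60,"z": 0,"turn": 0,"gripper": 0}

```text
time_s: 9.8
eef_pos: [0.5719, -0.032, 0.0129]
orientation: [0.029, 1.0, -0.0, -0.0]
force: [0.1, 0.6, 0.0]
finger_gap: 0.501
gripper_force: 0.2
```

```bash
cat > m.py <<'E'
from h import *
o=robot.get_obs(); print(o['time_s'],o['eef_pos'],stand(o['eef_pos']),o['force'],o['finger_gap'])
robot.capture('wrist'); robot.capture('top')
for c in ['wrist','top']:
  for l in ['tin_white','tin_red','tin_plain']:
    for r in tinfit(c,l):
      if abs(r[3][1])<60: print(c,l,*r)
E
python3 m.py
```

```text
9.8 [ 0.57193619 -0.03203154  0.0129002 ] [-0.08754807 -0.00114367] [0.12792174 0.63821455 0.04647012] 0.5010501979285232
wrist tin_white 0.96 [ 563.8 -108.3] stand [-11.   -4.8] res [ 0.  -1.3 -0.1  1.5]
wrist tin_red 0.63 [ 563.9 -171.8] stand [52.4 -1. ] res [-64.3   5.5  63.8  12.2]
wrist tin_plain 0.96 [ 564.  -171.1] stand [51.8 -1. ] res [-63.2   5.4  62.8  12.1]
top tin_white 0.89 [ 564.5 -113.5] stand [-5.8 -3.8] res [-1.2 -0.   1.2  0. ]
top tin_plain 0.9 [ 556.5 -193.6] stand [74.6 -7.2] res [ 0.5  0.  -0.5 -0. ]
top tin_plain 0.38 [ 604.9 -196.2] stand [74.4 41.3] res [ 40.4  24.8 -39.6 -25. ]
```

>>> send_rows:
  commands:
    - {"x": 0,"y": -4,"z": 0,"turn": 0,"gripper": 0}
    - {"x": 0,"y": -7,"z": 0,"turn": 0,"gripper": 0}
    - {"x": 0,"y": -9,"z": 0,"turn": 0,"gripper": 0}
    - {"x": 0,"y": -9,"z": 0,"turn": 0,"gripper": 0}
    - {"x": 0,"y": -9,"z": 0,"turn": 0,"gripper": 0}

```text
time_s: 10.7
eef_pos: [0.5716, -0.0407, 0.0131]
orientation: [0.029, 1.0, -0.0, -0.0]
force: [-0.5, -0.1, 0.2]
finger_gap: 0.501
gripper_force: 0.1
```

```bash
python3 m.py; python3 - <<'E'
from h import *
import numpy as np
im=cv2.imread('pics/top0.png'); hsv=cv2.cvtColor(im,cv2.COLOR_BGR2HSV)
# head top: red disc fit at rest from first picture (circle part of red blob)
m=((hsv[...,0]<8)|(hsv[...,0]>172))&(hsv[...,1]>150)&(hsv[...,2]>90)
m[:,:350]=0; m[:,400:]=0; m[:150]=0; m[215:]=0
m=m.astype(np.uint8); dt=cv2.distanceTransform(cv2.resize(m*255,None,fx=4,fy=4,interpolation=cv2.INTER_CUBIC).__gt__(127).astype(np.uint8),cv2.DIST_L2,5)
v,u=np.unravel_index(dt.argmax(),dt.shape); P=ray('top',((u+.5)/4-.5,(v+.5)/4-.5),.226); print('head',P,dt.max()/4*1.208/445,stand(P))
print('pred',S0+.028*XD+.098*YD)
E
```

```text
10.7 [ 0.5716072  -0.04071889  0.013101  ] [-0.0788564  -0.00096824] [-0.53133839 -0.08403178  0.21831636] 0.5012552771478427
wrist tin_white 0.56 [ 563.7 -117.1] stand [-2.1 -4.5] res [ 0.9 -1.  -1.1  1. ]
wrist tin_plain 0.7 [ 563.4 -180.5] stand [61.2 -1.1] res [-63.5   6.1  63.2  11.3]
top tin_white 0.65 [ 559.9 -121.5] stand [ 2.5 -8. ] res [-1.8 -1.5  1.7  1.5]
top tin_red 0.49 [654.3 395.6] stand [-519.3   56.3] res [ 3.8  4.7 -3.9 -4.7]
top tin_plain 0.82 [ 558.3 -203.1] stand [84.  -4.9] res [-0.6  0.5  0.5 -0.5]
head [ 0.66115871 -0.15450092  0.226     ] 0.02033851 [0.02953821 0.09503039]
pred [ 0.6642094 -0.1531364]
```

>>> send_rows:
  commands:
    - {"x": 0,"y": 20,"z": -10,"turn": 0,"gripper": 0.3}
    - {"x": 0,"y": 20,"z": -60,"turn": 0,"gripper": 1}
    - {"x": 0,"y": 20,"z": -110,"turn": 0,"gripper": 1}
    - {"x": 0,"y": 20,"z": -160,"turn": 0,"gripper": 1}
    - {"x": 0,"y": 20,"z": -210,"turn": 0,"gripper": 1}
    - {"x": 0,"y": 20,"z": -240,"turn": 0,"gripper": 1}
    - {"x": 0,"y": 20,"z": -240,"turn": 0,"gripper": 1}
    - {"x": -50,"y": -30,"z": -240,"turn": 0,"gripper": 1}
    - {"x": -97,"y": -75,"z": -240,"turn": 0,"gripper": 1}
    - {"x": -97,"y": -108,"z": -240,"turn": 0,"gripper": 1}
    - {"x": -97,"y": -108,"z": -240,"turn": 0,"gripper": 1}
    - {"x": -97,"y": -108,"z": -240,"turn": 0,"gripper": 1}

```text
time_s: 12.3
eef_pos: [0.6623, -0.156, 0.2508]
orientation: [0.031, 1.0, -0.0, -0.002]
force: [-0.3, 0.8, -0.3]
finger_gap: -0.003
gripper_force: 0.0
```

>>> send_rows:
  commands:
    - {"x": 0,"y": 0,"z": 0,"turn": 0,"gripper": 1}
    - {"x": 0,"y": 0,"z": 0,"turn": 0,"gripper": 1}

```text
time_s: 12.5
eef_pos: [0.6621, -0.1528, 0.2534]
orientation: [0.028, 1.0, 0.0, 0.0]
force: [0.5, 0.7, 0.8]
finger_gap: -0.0
gripper_force: 0.0
```

```bash
python3 m.py; python3 - <<'E'
from h import *
im=robot.capture('scene'); cv2.imwrite('pics/s3.png',cv2.resize(im[60:260,200:400,::-1],None,fx=3,fy=3))
E
```

```text
12.5 [ 0.66207229 -0.15278044  0.25338588] [0.02776767 0.09584263] [0.52443735 0.6804576  0.78303095] -6.745873313554879e-05
wrist tin_white 0.8 [ 562.5 -117.4] stand [-1.7 -5.6] res [-0.3 -1.4  0.3  1.6]
wrist tin_plain 0.73 [ 556.5 -202. ] stand [83.  -6.7] res [-0.3  0.5  0.4 -0.5]
top tin_white 0.77 [ 564.6 -118.3] stand [-1.  -3.4] res [-0.7 -0.   0.7  0. ]
top tin_red 0.62 [ 597.  -204.2] stand [82.9 33.9] res [ 38.9  22.3 -38.1 -22.5]
top tin_plain 0.59 [ 556.6 -201.5] stand [82.6 -6.6] res [-0.1  0.   0.  -0. ]
```

View pics/s3.png

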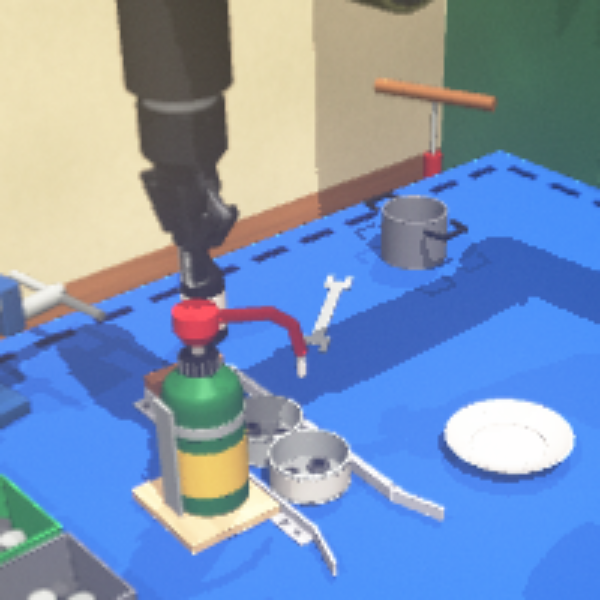

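Scene view: fingertips are right above the red head (195,290 in the crop), with white under the spout and plain ahead of it. Now pressing.

>>> send_rows:
  commands:
    - {"x": 0,"y": 0,"z": 15,"turn": 0,"gripper": 1}
    - {"x": 0,"y": 0,"z": 24,"turn": 0,"gripper": 1}
    - {"x": 0,"y": 0,"z": 28,"turn": 0,"gripper": 1}
    - {"x": 0,"y": 0,"z": 32,"turn": 0,"gripper": 1}
    - {"x": 0,"y": 0,"z": 36,"turn": 0,"gripper": 1}
    - {"x": 0,"y": 0,"z": 40,"turn": 0,"gripper": 1}
    - {"x": 0,"y": 0,"z": 40,"turn": 0,"gripper": 1}

```text
time_s: 13.65
eef_pos: [0.6621, -0.1538, 0.2153]
orientation: [0.029, 1.0, -0.0, 0.001]
force: [-4.7, 3.3, 8.4]
finger_gap: 0.002
gripper_force: 4.4
```

>>> send_rows:
  commands:
    - {"x": 0,"y": 0,"z": 2,"turn": 0,"gripper": 1}
    - {"x": 0,"y": 0,"z": 4,"turn": 0,"gripper": 1}
    - {"x": 0,"y": 0,"z": 4.5,"turn": 0,"gripper": 1}
    - {"x": 0,"y": 0,"z": 4.5,"turn": 0,"gripper": 1}

```text
time_s: 14.05
eef_pos: [0.6621, -0.1538, 0.212]
orientation: [0.029, 1.0, -0.0, 0.001]
force: [-6.0, 4.4, 10.1]
finger_gap: 0.002
gripper_force: 5.2
```

>>> send_rows:
  commands:
    - {"x": 0,"y": 0,"z": 1.5,"turn": 0,"gripper": 1}
    - {"x": 0,"y": 0,"z": 3,"turn": 0,"gripper": 1}
    - {"x": 0,"y": 0,"z": 3,"turn": 0,"gripper": 1}

```text
time_s: 14.35
eef_pos: [0.6621, -0.1538, 0.2102]
orientation: [0.029, 1.0, -0.0, 0.002]
force: [-6.1, 5.9, 13.2]
finger_gap: -0.0
gripper_force: 6.6
```

>>> send_rows:
  commands:
    - {"x": 0,"y": 0,"z": 1,"turn": 0,"gripper": 1}
    - {"x": 0,"y": 0,"z": 2,"turn": 0,"gripper": 1}
    - {"x": 0,"y": 0,"z": 2,"turn": 0,"gripper": 1}

```text
time_s: 14.65
eef_pos: [0.6622, -0.1539, 0.2101]
orientation: [0.029, 1.0, -0.001, 0.003]
force: [-8.3, 6.8, 18.9]
finger_gap: -0.0
gripper_force: 9.4
```

Bottomed out: z holds at 0.210 while the force climbs to 19 N. I release and travel to the red tin.

>>> send_rows:
  commands:
    - {"x": 0,"y": 0,"z": -8,"turn": 0,"gripper": 1}
    - {"x": 0,"y": 0,"z": -20,"turn": 0,"gripper": 1}
    - {"x": 0,"y": 0,"z": -50,"turn": 0,"gripper": 1}
    - {"x": 0,"y": 0,"z": -60,"turn": 0,"gripper": 0.4}
    - {"x": 204,"y": 610,"z": -60,"turn": 0,"gripper": 0.4}
    - {"x": 204,"y": 610,"z": -60,"turn": 0,"gripper": 0.4}
    - {"x": 204,"y": 610,"z": -60,"turn": 0,"gripper": 0.4}
    - {"x": 204,"y": 610,"z": -60,"turn": 0,"gripper": 0.4}
    - {"x": 204,"y": 610,"z": -60,"turn": 0,"gripper": 0.4}
    - {"x": 204,"y": 610,"z": -60,"turn": 0,"gripper": 0.4}
    - {"x": 204,"y": 610,"z": -60,"turn": 0,"gripper": 0.4}
    - {"x": 204,"y": 610,"z": -60,"turn": 0,"gripper": 0.4}

```text
time_s: 15.85
eef_pos: [0.5568, 0.234, 0.2635]
orientation: [0.029, 1.0, 0.0, 0.0]
force: [-0.0, 0.4, 0.3]
finger_gap: 0.297
gripper_force: 0.0
```

```bash
python3 - <<'E'
from h import *
im=robot.capture('scene'); cv2.imwrite('pics/s4.png',im[:,:,::-1])
o=robot.get_obs();print(o['eef_pos'])
robot.capture('top')
for l in ['tin_white','tin_plain','tin_red']:
  for r in tinfit('top',l): print(l,*r)
E
```

```text
[0.55497137 0.2401309  0.26240802]
tin_white 0.95 [ 564.6 -118.3] stand [-1.  -3.4] res [ 0.3 -0.  -0.3  0. ]
tin_plain 0.65 [ 556.7 -203.1] stand [84.1 -6.5] res [-0.6  0.   0.5 -0. ]
tin_plain 0.31 [ 606.1 -178.8] stand [57.  41.5] res [ 46.1  25.3 -45.1 -25.5]
tin_red 0.95 [313.9 287.8] stand [-391.9 -277.3] res [-0.   0.9  0.  -0.9]
tin_red 0.87 [811.3 267.8] stand [-400.8  220.5] res [ 0.  -0.2 -0.   0.2]
tin_red 0.53 [481.7 415.4] stand [-529.  -117.2] res [-4.8 -4.   4.9  3.9]
```

View pics/s4.png

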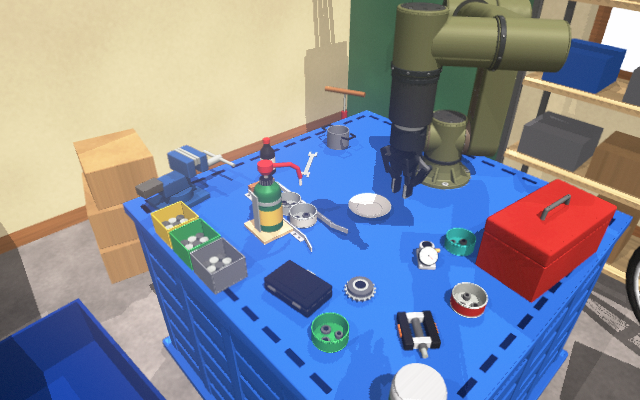

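Scene view: pump head is back up, white and plain are in single file, and the red tin is at (468,300), clear of the toolbox and pedal. Moving over it.

>>> send_rows:
  commands:
    - {"x": 74,"y": 227,"z": 20,"turn": 0,"gripper": 0.4}
    - {"x": 74,"y": 227,"z": 40,"turn": 0,"gripper": 0.4}
    - {"x": 74,"y": 227,"z": 60,"turn": 0,"gripper": 0.4}
    - {"x": 74,"y": 227,"z": 80,"turn": 0,"gripper": 0.4}
    - {"x": 74,"y": 227,"z": 110,"turn": 0,"gripper": 0.4}
    - {"x": 74,"y": 227,"z": 130,"turn": 0,"gripper": 0.4}
    - {"x": 74,"y": 227,"z": 150,"turn": 0,"gripper": 0.4}
    - {"x": 74,"y": 227,"z": 150,"turn": 0,"gripper": 0.4}
    - {"x": 74,"y": 227,"z": 150,"turn": 0,"gripper": 0.4}
    - {"x": 74,"y": 227,"z": 150,"turn": 0,"gripper": 0.4}

```text
time_s: 17.1
eef_pos: [0.4986, 0.4629, 0.1165]
orientation: [0.03, 1.0, 0.001, 0.001]
force: [-0.2, -0.3, -0.5]
finger_gap: 0.303
gripper_force: 0.0
```

```bash
python3 - <<'E'
from h import *
im=robot.capture('wrist'); cv2.imwrite('pics/w5.png',im[:,:,::-1])
for r in tinfit('wrist','tin_red'): print(*r)
o=robot.get_obs();print(o['eef_pos'],stand(o['eef_pos']),R.from_quat(o['orientation']).as_matrix().round(3)[:2].tolist())
E
```

```text
0.74 [358.2 283.1] stand [-389.8 -232.8] res [-16.1 -44.7  12.7  61.3]
0.69 [491.7 428.9] stand [-543. -108.] res [ 1.3  0.1 -1.3 -0.3]
[0.49809408 0.46315816 0.11616785] [-0.57761309 -0.10358126] [[-0.998, 0.059, 0.002], [0.059, 0.998, 0.003]]
```

View pics/w5.png

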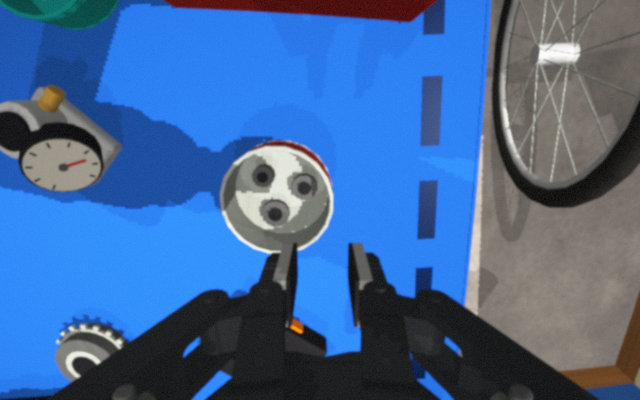

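Wrist view: the red-banded tin is at (276,198), and its rear wall is about 7 mm short of the finger midline. Adjusting.

>>> send_rows:
  commands:
    - {"x": 4,"y": 7,"z": 20,"turn": 0,"gripper": 0.4}
    - {"x": 4,"y": 7,"z": 45,"turn": 0,"gripper": 0.4}
    - {"x": 4,"y": 7,"z": 45,"turn": 0,"gripper": 0.4}
    - {"x": 4,"y": 7,"z": 45,"turn": 0,"gripper": 0.4}

```text
time_s: 17.6
eef_pos: [0.4939, 0.4702, 0.0698]
orientation: [0.029, 1.0, 0.0, 0.0]
force: [0.4, 0.5, 0.3]
finger_gap: 0.298
gripper_force: 0.0
```

>>> send_rows:
  commands:
    - {"x": 0,"y": 0,"z": 25,"turn": 0,"gripper": 0.4}
    - {"x": 0,"y": 0,"z": 45.5,"turn": 0,"gripper": 0.4}
    - {"x": 0,"y": 0,"z": 45.5,"turn": 0,"gripper": 0.4}
    - {"x": 0,"y": 0,"z": 45.5,"turn": 0,"gripper": 1}
    - {"x": 0,"y": 0,"z": 45.5,"turn": 0,"gripper": 1}
    - {"x": 0,"y": 0,"z": 45.5,"turn": 0,"gripper": 1}
    - {"x": 0,"y": 0,"z": 45.5,"turn": 0,"gripper": 1}

```text
time_s: 18.3
eef_pos: [0.4944, 0.4712, 0.0258]
orientation: [0.029, 1.0, 0.001, 0.001]
force: [-0.3, -1.4, 5.6]
finger_gap: 0.032
gripper_force: 24.7
```

>>> send_rows:
  commands:
    - {"x": -3,"y": -6,"z": 0,"turn": 0,"gripper": 1}
    - {"x": -9,"y": -19,"z": 0,"turn": 0,"gripper": 1}
    - {"x": -15,"y": -32,"z": 0,"turn": 0,"gripper": 1}
    - {"x": -22,"y": -47,"z": 0,"turn": 0,"gripper": 1}
    - {"x": -29,"y": -62,"z": 0,"turn": 0,"gripper": 1}
    - {"x": -36,"y": -77,"z": 0,"turn": 0,"gripper": 1}
    - {"x": -43,"y": -92,"z": 0,"turn": 0,"gripper": 1}
    - {"x": -50,"y": -107,"z": 0,"turn": 0,"gripper": 1}
    - {"x": -58,"y": -124,"z": 0,"turn": 0,"gripper": 1}
    - {"x": -61,"y": -140,"z": 0,"turn": 0,"gripper": 1}
    - {"x": -64,"y": -157,"z": 0,"turn": 0,"gripper": 1}
    - {"x": -68,"y": -174,"z": 0,"turn": 0,"gripper": 1}

```text
time_s: 19.5
eef_pos: [0.5525, 0.2942, 0.0258]
orientation: [0.029, 1.0, 0.002, 0.002]
force: [-0.8, 5.3, 6.1]
finger_gap: 0.035
gripper_force: 24.8
```

```bash
python3 - <<'E'
from h import *
o=robot.get_obs();print(o['eef_pos'],stand(o['eef_pos']),o['finger_gap'])
robot.capture('wrist');robot.capture('top')
for c in ['wrist','top']:
  for r in tinfit(c,'tin_red'): print(c,*r)
E
```

```text
[0.55246715 0.29416578 0.02582627] [-0.41206165 -0.03949906] 0.035100232153376286
top 0.9 [552.8 249.5] stand [-367.4  -36.6] res [-2.1 -0.6  2.2  0.5]
top 0.78 [811.3 269.4] stand [-402.4  220.3] res [-0.5 -0.2  0.5  0.2]
top 0.72 [314.  287.8] stand [-391.9 -277.2] res [-0.  -0.1  0.   0.1]
```

>>> send_rows:
  commands:
    - {"x": 0,"y": -14,"z": 0,"turn": 0,"gripper": 1}
    - {"x": 0,"y": -30,"z": 0,"turn": 0,"gripper": 1}
    - {"x": 0,"y": -46,"z": 0,"turn": 0,"gripper": 1}
    - {"x": 0,"y": -62,"z": 0,"turn": 0,"gripper": 1}
    - {"x": 0,"y": -78,"z": 0,"turn": 0,"gripper": 1}
    - {"x": 0,"y": -92,"z": 0,"turn": 0,"gripper": 1}
    - {"x": -6,"y": -105,"z": 0,"turn": 0,"gripper": 1}
    - {"x": -14,"y": -118,"z": 0,"turn": 0,"gripper": 1}
    - {"x": -22,"y": -131,"z": 0,"turn": 0,"gripper": 1}
    - {"x": -30,"y": -144,"z": 0,"turn": 0,"gripper": 1}
    - {"x": -39,"y": -157,"z": 0,"turn": 0,"gripper": 1}
    - {"x": -39,"y": -165,"z": 0,"turn": 0,"gripper": 1}

```text
time_s: 20.9
eef_pos: [0.5829, 0.1265, 0.0258]
orientation: [0.029, 1.0, 0.002, 0.003]
force: [-0.5, 3.9, 6.1]
finger_gap: 0.034
gripper_force: 24.9
```

```bash
python3 m.py
```

```text
20.9 [0.58291886 0.12652278 0.02582373] [-0.24646983  0.00062417] [-0.53841187  3.86523419  6.05300987] 0.03420881034033733
wrist tin_red 0.71 [579.6  85.6] stand [-205.5   -0.3] res [ 0.1 -1.  -0.1  1.1]
wrist tin_plain 0.73 [576.5  -1.5] stand [-118.3    1.7] res [-14.7  54.2  18.9 -59.9]
top tin_white 0.67 [ 564.6 -116.7] stand [-2.6 -3.6] res [-0.2 -0.   0.2  0. ]
top tin_red 0.78 [578.5  76.7] stand [-196.5   -0.9] res [-2.9 -0.6  2.9  0.6]
top tin_plain 0.74 [ 556.6 -201.5] stand [82.5 -6.6] res [-1.1  0.   1.  -0. ]
top tin_plain 0.46 [581.7  78.4] stand [-198.3    2.2] res [-2.4  0.4  2.4 -0.4]
```

>>> send_rows:
  commands:
    - {"x": 0,"y": -5,"z": 0,"turn": 0,"gripper": 1}
    - {"x": 0,"y": -20,"z": 0,"turn": 0,"gripper": 1}
    - {"x": 0,"y": -35,"z": 0,"turn": 0,"gripper": 1}
    - {"x": 0,"y": -50,"z": 0,"turn": 0,"gripper": 1}
    - {"x": 0,"y": -65,"z": 0,"turn": 0,"gripper": 1}
    - {"x": 0,"y": -80,"z": 0,"turn": 0,"gripper": 1}
    - {"x": 0,"y": -95,"z": 0,"turn": 0,"gripper": 1}
    - {"x": 0,"y": -110,"z": 0,"turn": 0,"gripper": 1}
    - {"x": 0,"y": -120,"z": 0,"turn": 0,"gripper": 1}
    - {"x": 0,"y": -130,"z": 0,"turn": 0,"gripper": 1}
    - {"x": 0,"y": -140,"z": 0,"turn": 0,"gripper": 1}
    - {"x": 0,"y": -146,"z": 0,"turn": 0,"gripper": 1}

```text
time_s: 22.5
eef_pos: [0.5742, -0.0187, 0.0258]
orientation: [0.029, 1.0, 0.002, 0.003]
force: [0.4, 7.0, 7.5]
finger_gap: 0.043
gripper_force: 25.0
```

```bash
python3 m.py
```

```text
22.5 [ 0.57417898 -0.01873072  0.02581084] [-0.10095635  0.00032386] [0.44228995 6.97118344 7.53570629] 0.04297466849978683
wrist tin_white 0.59 [ 561.9 -141.8] stand [22.6 -4.8] res [-11.    0.   11.8   2.9]
wrist tin_white 0.15 [563.  -82.6] stand [-36.5  -7.1] res [ 100.4   38.1 -117.   -69.9]
wrist tin_red 0.57 [571.1 -59.6] stand [-60.   -0.4] res [ 0.1 -1.  -0.1  1.1]
wrist tin_plain 0.59 [ 559.8 -194.1] stand [75.  -3.8] res [-95.3  -4.4  88.2  29. ]
wrist tin_plain 0.51 [563.  -82.4] stand [-36.8  -7.1] res [ 100.9   38.  -117.6  -69.9]
wrist tin_plain 0.35 [ 562.  -141.8] stand [22.7 -4.7] res [-10.9   0.   11.7   2.8]
top tin_white 0.63 [ 560.2 -140.7] stand [21.7 -6.5] res [ 0.2 -0.5 -0.2  0.5]
top tin_red 0.58 [557.3 -75.2] stand [-43.6 -13.3] res [-5.1 -6.   5.   6.1]
top tin_plain 0.67 [ 553.9 -228.8] stand [109.9  -7.7] res [-0.7  0.   0.6 -0. ]
```

>>> send_rows:
  commands:
    - {"x": 0,"y": 0,"z": 0,"turn": 0,"gripper": 0}
    - {"x": 0,"y": 0,"z": 0,"turn": 0,"gripper": 0}
    - {"x": 0,"y": 0,"z": 0,"turn": 0,"gripper": 0}
    - {"x": 0,"y": 0,"z": 0,"turn": 0,"gripper": 0}
    - {"x": 0,"y": 0,"z": -25,"turn": 0,"gripper": 0}
    - {"x": 0,"y": 0,"z": -45,"turn": 0,"gripper": 0}
    - {"x": 0,"y": 25,"z": -45,"turn": 0,"gripper": 0}
    - {"x": 0,"y": 47,"z": -45,"turn": 0,"gripper": 0}
    - {"x": 0,"y": 47,"z": -45,"turn": 0,"gripper": 0}
    - {"x": 0,"y": 47,"z": -15,"turn": 0,"gripper": 0}
    - {"x": 0,"y": 47,"z": 11,"turn": 0,"gripper": 0}
    - {"x": 0,"y": 47,"z": 11,"turn": 0,"gripper": 0}

```text
time_s: 24.1
eef_pos: [0.5717, 0.0259, 0.0076]
orientation: [0.029, 1.0, -0.001, -0.004]
force: [-0.4, -0.8, -0.3]
finger_gap: 0.502
gripper_force: 0.0
```

>>> send_rows:
  commands:
    - {"x": 0,"y": -8,"z": 0,"turn": 0,"gripper": 0}
    - {"x": 0,"y": -16,"z": 0,"turn": 0,"gripper": 0}
    - {"x": 0,"y": -24,"z": 0,"turn": 0,"gripper": 0}
    - {"x": 0,"y": -32,"z": 0,"turn": 0,"gripper": 0}
    - {"x": 0,"y": -40,"z": 0,"turn": 0,"gripper": 0}
    - {"x": 0,"y": -46,"z": 0,"turn": 0,"gripper": 0}
    - {"x": 0,"y": -52,"z": 0,"turn": 0,"gripper": 0}
    - {"x": 0,"y": -57,"z": 0,"turn": 0,"gripper": 0}
    - {"x": 0,"y": -61,"z": 0,"turn": 0,"gripper": 0}
    - {"x": 0,"y": -65,"z": 0,"turn": 0,"gripper": 0}
    - {"x": 0,"y": -65,"z": 0,"turn": 0,"gripper": 0}

```text
time_s: 25.2
eef_pos: [0.5709, -0.0384, 0.0124]
orientation: [0.029, 1.0, -0.0, -0.0]
force: [-1.2, 1.9, 1.3]
finger_gap: 0.497
gripper_force: 1.2
```

```bash
python3 m.py
```

```text
25.2 [ 0.57094872 -0.03843763  0.0123724 ] [-0.08109559 -0.00175791] [-1.21402181  1.87034837  1.32108339] 0.49673273903085063
wrist tin_white 0.91 [ 565.3 -175. ] stand [55.5  0.5] res [-57.7   6.9  58.1   8.9]
top tin_white 0.92 [ 559.8 -199.9] stand [80.7 -3.5] res [-0.5  0.   0.5 -0. ]
top tin_red 0.65 [ 572.7 -124.5] stand [4.7 5. ] res [-2.8 -0.6  2.7  0.5]
top tin_red 0.52 [ 606.7 -202.6] stand [80.7 43.4] res [ 39.4  25.3 -38.6 -25.5]
top tin_plain 0.98 [ 553.4 -284.9] stand [166.  -5.] res [-0.3  1.5  0.3 -1.6]
```

>>> send_rows:
  commands:
    - {"x": 0,"y": -2,"z": 0,"turn": 0,"gripper": 0}
    - {"x": 0,"y": -3.5,"z": 0,"turn": 0,"gripper": 0}
    - {"x": 0,"y": -3.5,"z": 0,"turn": 0,"gripper": 0}
    - {"x": 0,"y": -3.5,"z": 0,"turn": 0,"gripper": 0}

```text
time_s: 26.0
eef_pos: [0.5704, -0.0412, 0.0119]
orientation: [0.029, 1.0, 0.0, -0.0]
force: [-3.3, 3.6, 0.4]
finger_gap: 0.499
gripper_force: 2.2
```

>>> send_rows:
  commands:
    - {"x": 0,"y": 20,"z": -10,"turn": 0,"gripper": 0.3}
    - {"x": 0,"y": 20,"z": -60,"turn": 0,"gripper": 1}
    - {"x": 0,"y": 20,"z": -110,"turn": 0,"gripper": 1}
    - {"x": 0,"y": 20,"z": -160,"turn": 0,"gripper": 1}
    - {"x": 0,"y": 20,"z": -210,"turn": 0,"gripper": 1}
    - {"x": 0,"y": 20,"z": -240,"turn": 0,"gripper": 1}
    - {"x": 0,"y": 20,"z": -240,"turn": 0,"gripper": 1}
    - {"x": -50,"y": -30,"z": -240,"turn": 0,"gripper": 1}
    - {"x": -97,"y": -75,"z": -240,"turn": 0,"gripper": 1}
    - {"x": -97,"y": -108,"z": -240,"turn": 0,"gripper": 1}
    - {"x": -97,"y": -108,"z": -240,"turn": 0,"gripper": 1}
    - {"x": -97,"y": -108,"z": -240,"turn": 0,"gripper": 1}

```text
time_s: 27.2
eef_pos: [0.6613, -0.1577, 0.2497]
orientation: [0.031, 1.0, -0.0, -0.002]
force: [-0.9, 0.0, -0.4]
finger_gap: 0.002
gripper_force: 0.0
```

>>> send_rows:
  commands:
    - {"x": 0,"y": 0,"z": 0,"turn": 0,"gripper": 1}
    - {"x": 0,"y": 0,"z": 0,"turn": 0,"gripper": 1}

```text
time_s: 27.4
eef_pos: [0.6611, -0.1541, 0.2523]
orientation: [0.029, 1.0, -0.0, 0.0]
force: [-0.3, -0.6, -0.4]
finger_gap: 0.003
gripper_force: 0.0
```

```bash
python3 m.py
```

```text
27.4 [ 0.66109624 -0.15411304  0.25233949] [0.02915461 0.09494553] [-0.25698029 -0.55367289 -0.39880624] 0.0032987191489960007
wrist tin_white 0.66 [ 560.4 -201. ] stand [81.8 -2.9] res [-0.2  0.2  0.2 -0.2]
wrist tin_red 0.61 [ 571.9 -119.2] stand [-0.6  3.9] res [-0.1 -0.9  0.1  1.1]
top tin_white 0.8 [ 561.4 -201.5] stand [82.3 -1.8] res [-0.   0.5  0.  -0.5]
top tin_white 0.49 [652.7 395.6] stand [-519.1   54.6] res [ 3.8  4.2 -3.9 -4.2]
top tin_red 0.58 [ 575.8 -118.2] stand [-1.7  7.7] res [ 0.3  0.4 -0.3 -0.4]
top tin_plain 0.82 [ 551.8 -284.9] stand [166.1  -6.6] res [-1.4  0.   1.3 -0.1]
top tin_plain 0.49 [ 574.2 -118.2] stand [-1.6  6.1] res [ 0.3 -0.1 -0.3  0.1]
```

Red is under the spout at x ≈ −1. Pressing again.

>>> send_rows:
  commands:
    - {"x": 0,"y": 0,"z": 15,"turn": 0,"gripper": 1}
    - {"x": 0,"y": 0,"z": 23,"turn": 0,"gripper": 1}
    - {"x": 0,"y": 0,"z": 27,"turn": 0,"gripper": 1}
    - {"x": 0,"y": 0,"z": 31,"turn": 0,"gripper": 1}
    - {"x": 0,"y": 0,"z": 35,"turn": 0,"gripper": 1}
    - {"x": 0,"y": 0,"z": 39,"turn": 0,"gripper": 1}
    - {"x": 0,"y": 0,"z": 43,"turn": 0,"gripper": 1}
    - {"x": 0,"y": 0,"z": 46,"turn": 0,"gripper": 1}
    - {"x": 0,"y": 0,"z": 48,"turn": 0,"gripper": 1}
    - {"x": 0,"y": 0,"z": 48.5,"turn": 0,"gripper": 1}
    - {"x": 0,"y": 0,"z": 48.5,"turn": 0,"gripper": 1}

```text
time_s: 28.9
eef_pos: [0.6613, -0.155, 0.2101]
orientation: [0.029, 1.0, -0.001, 0.003]
force: [-9.2, 6.3, 19.1]
finger_gap: -0.002
gripper_force: 9.4
```

Bottomed out as before. I release and retreat upward, then back towards the base.

>>> send_rows:
  commands:
    - {"x": 0,"y": 0,"z": -8,"turn": 0,"gripper": 1}
    - {"x": 0,"y": 0,"z": -20,"turn": 0,"gripper": 1}
    - {"x": 0,"y": 0,"z": -50,"turn": 0,"gripper": 1}
    - {"x": 0,"y": 0,"z": -80,"turn": 0,"gripper": 1}
    - {"x": 50,"y": 50,"z": -80,"turn": 0,"gripper": 1}
    - {"x": 100,"y": 100,"z": -80,"turn": 0,"gripper": 1}
    - {"x": 180,"y": 200,"z": -80,"turn": 0,"gripper": 1}
    - {"x": 180,"y": 250,"z": -80,"turn": 0,"gripper": 1}
    - {"x": 180,"y": 250,"z": -80,"turn": 0,"gripper": 1}
    - {"x": 180,"y": 250,"z": -80,"turn": 0,"gripper": 1}
    - {"x": 180,"y": 250,"z": -80,"turn": 0,"gripper": 1}

```text
time_s: 30.0
eef_pos: [0.4946, 0.1084, 0.2843]
orientation: [0.027, 1.0, 0.001, 0.001]
force: [-0.4, 0.2, -0.2]
finger_gap: 0.004
gripper_force: 0.0
```

```bash
python3 m.py; python3 - <<'E'
from h import *
im=robot.capture('scene'); cv2.imwrite('pics/s9.png',im[:,:,::-1])
E
```

```text
30.0 [0.49455915 0.10839469 0.28429725] [-0.2232477 -0.0865339] [-0.44028251  0.23279901 -0.2185898 ] 0.0036334717086439834
wrist tin_white 0.74 [ 561.4 -209.9] stand [90.7 -1.3] res [-3.3  0.1  3.4  0.1]
wrist tin_red 0.71 [ 574.  -122.6] stand [2.8 6.1] res [-0.2  1.2  0.2 -1.2]
wrist tin_plain 0.85 [ 551.6 -297.9] stand [179.1  -6. ] res [-4.6 -0.3  4.6  0.8]
top tin_white 0.78 [ 561.4 -201.5] stand [82.3 -1.8] res [-0.   0.5  0.  -0.5]
top tin_white 0.66 [ 606.6 -199.4] stand [77.5 43.1] res [ 39.4  24.3 -38.6 -24.5]
top tin_red 0.57 [ 574.2 -118.2] stand [-1.7  6.1] res [-0.7 -0.1  0.7  0.1]
top tin_plain 0.66 [ 551.8 -285. ] stand [166.1  -6.6] res [-0.3  0.1  0.3 -0.1]
```

View pics/s9.png

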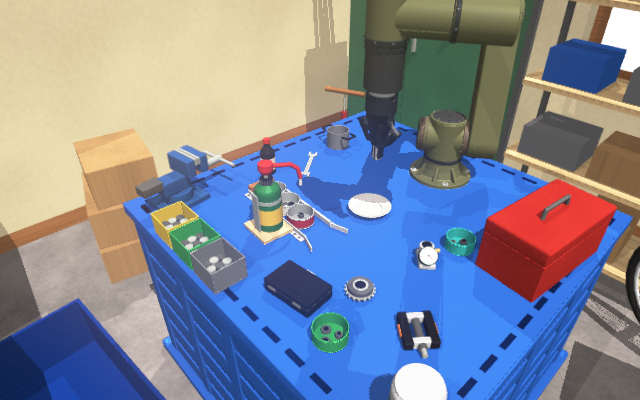

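The final scene view shows three tins upright in file, with red under the spout at (300,215), the head up and the bystanders where they were.

```bash
python3 -c "
from plant import robot
print(robot.hand_in())"
```

```text
the job is handed in; nothing more can be done
None
```

The job is handed in at about 30 s: white then red was slid under the spout and each dosed with one full press, and all three tins stand upright in single file with red under the spout; the hand-in call returned no verdict.

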